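# Hold the medal case open for the prize-giving

## Task

Take the green ball carton off the lid of the medal case and set it down, without dropping it, lying on the blue mat, and let go of it. Then lift the lid by its red handle to 50 degrees open (0 is shut) and finish while still holding it there, because it falls shut when released and the official wants to take out the medals. Leave everything else on the table where it is.

Things in the scene. Friction and masses are not known exactly. Their poses are not given: they have to be found in the camera images.
- case: Medal case fixed to the table: black box with aluminium corner posts and two steel latches on its front, 220 mm deep (its x), 240 mm wide (its y), 90 mm high, closed by a grey lid with an aluminium rim. Origin: centre of its underside, on the table. Its x axis points from the handle side (front, towards the robot) to the hinge side; z up. The fixed case does not move; its yaw is within about 0.38 rad of zero.
- lid (a joint): Opening angle of the case's lid in rad: 0 shut (lid level), grows as the front edge rises; 50 degrees = 0.873; a stop at 1.25. No friction or spring worth naming: the lid (about 0.45 kg) falls shut from any angle when let go. The lid is a flat 10 mm plate of 220 x 240 mm, its upper face 100.5 mm above the table when shut.
- lid_hinge (a point): Middle of the lid's hinge line, 110 mm behind the case's centre (case x), 90.5 mm above the table; the hinge axis runs along the case's y axis. Does not move when the lid turns.
- lid_handle (a point): Middle of the lid's red bar handle: a round bar 12 mm thick and 110 mm long along the case's y axis, carried by a post at each end. Shut, it is 190 mm in front of the hinge line (80 mm in front of the case's centre), 140.5 mm above the table, 40 mm above the lid's upper face (34 mm of free space under the bar). It moves on a circle about the hinge line as the lid opens. The bar can turn between fingers that pinch it, so the tool need not tilt along.
- carton_center (a point): Centre of the green carton with white label and an orange dot (rigid, loose, about 0.08 kg): 130 mm along its x, 45 mm along its y, 45 mm high. At the start it lies on the shut lid behind the handle, long side roughly along the handle.
- mat: Blue mat with two white lines, fixed: 170 mm (its x) x 130 mm (its y), 3 mm thick, lies on the table to the left or right of the case. Origin: centre of its underside, on the table; z up.
- bat: Table-tennis bat, red face up, loose, lying on the table on the other side of the case: 280 mm long, blade 152 mm across, up to 18 mm high. Origin on the table; blade centre 45 mm along its +x, handle to -x. Leave alone.
- mug: White mug with handle, 82 mm across, 95 mm high, upright, loose. Origin: centre of its underside. Leave alone.
- cola: Dark brown bottle with blue label and cap, 66 mm across, 220 mm high, upright, loose. Origin: centre of its underside. Leave alone.
- juice: Orange bottle with blue label and cap, 58 mm across, 170 mm high, upright, loose. Origin: centre of its underside. Leave alone.
- trophy: Golden trophy cup, 100 mm across, 200 mm high, upright, loose. Origin: centre of its underside. Leave alone.
Things that resemble listed ones, but are neither listed nor needed, are in the scene too. Leave any purple or yellow look-alike of the part that bears carton_center alone.

How it is judged:
On the way, in this order (a step that is already met when the one before it is completed fails the run):
1. the carton lies on the mat, let go and at rest, with the lid still shut (x of carton_center in the frame of mat between -0.065 and 0.065 m and y of carton_center in the frame of mat between -0.05 and 0.05 m and height (world z) of carton_center below 0.031 m and contact force between carton and the fingers below 0.05 N and linear speed of carton below 0.03 m/s and value of joint lid below 0.1 rad), for 0.2 s.
2. the lid is held by the fingers at 50 degrees (value of joint lid between 0.768 and 0.978 rad and velocity of joint lid between -0.06 and 0.06 rad/s and contact force between lid and the fingers above 0.5 N and contact force between lid and carton below 0.05 N), for 0.3 s.
At the end, for the whole second after the job is handed in: The fingers hold the lid still at 50 degrees open (within 6 degrees), touching it with more than 0.5 N, nothing else carries it, and the carton lies at rest on the mat on one of its long faces, let go, its centre over the mat (within 65 mm along and 50 mm across of the mat's centre) (all of step 2 and x of carton_center in the frame of mat between -0.065 and 0.065 m and y of carton_center in the frame of mat between -0.05 and 0.05 m and height (world z) of carton_center below 0.031 m and contact force between carton and the fingers below 0.05 N and linear speed of carton below 0.03 m/s); the arm keeps its last pose, push and grip.
It fails at once if the lid is raised while the carton is still on it (value of joint lid above 0.2 rad and contact force between lid and carton above 0.1 N).
It fails at once if the carton is dropped or thrown (linear speed of carton above 0.8 m/s and contact force between carton and the fingers below 0.02 N).
It fails at once if the bat, mug, a bottle or the trophy is moved by more than 30 mm or knocked over (distance of any of bat, mug, cola, juice, trophy from where it was at the start of the episode above 0.03 m or angle between any of bat, mug, cola, juice, trophy's own z axis and vertical above 0.35 rad).
It also fails if it takes over 54 s, if anything falls off the work surface, if the arm or the gripper's body presses on something with over 40 N, if the wrist force passes 120 N, or if a joint passes its speed limit or range.

## Robot

A 6-joint arm with a two-finger parallel gripper is mounted at the origin on the work surface. World frame = base frame: x ahead of the robot, y to its left, z up, the work surface at z = 0. Lengths are in m, angles in rad, forces in N, time in s.
With the tool pointing down it reaches from about 0.3 to 0.875 m from the base axis. Payload 6.4 kg.
Tool frame: the origin (TCP) lies at the very end of the fingers, on their centre line; the grasp point (between the pads) lies 19 mm behind it; z points along the fingers, y is the direction in which the jaws open and shut (so a half turn about z gives the same grasp; the last joint's range is limited). The gripper opens to 88 mm and grips with 3 to 60 N. Pads are 18 mm wide; open, the fingers measure 123 mm over their backs; the gripper's body (75 mm by 187 mm) begins 45 mm behind the grasp point.
Start: joints at [1.138, 0.181, 1.607, -0, 1.354, -0.206], TCP at [0.129, 0.56, 0.239] pointing down, gripper open.
Joint ranges: [-2.99, 2.99], [-0.89, 2.07], [0.3, 2.58], [-1.14, 4.28], [0, 2.63], [-3.12, 3.12]. Speed limits (rad/s): [2.57, 2.57, 3.01, 3.14, 3.14, 3.14].

## Interface

Orientations are given as a rotation vector (axis times angle).
In Python, from station import monitor, snapshot, camera_info, close_job gives the robot as it stands. The module is installed in compiled form; this text tells all that it offers.
- The arm moves only by the shell command python3 -m inch 'ROWS'. ROWS is JSON, a list of rows, each a list of 5 numbers: the closure, from -1 (fully open) to 1 (shut), then the shift along the world's x, y, z in units of 120 mm (1.0 is 120 mm), then the turn about the world's z in units of 180 degrees (1.0 is 180 degrees). In form: [[grip, tx, ty, tz, turn], ...]. A call has 1 to 10 rows; each row shifts and turns the commanded pose from where the row before left it; what a row does not reach is not made up. A row lasts 1/12 s, in which the tool goes at most 41.7 mm and 7.16 degrees, less where a joint would pass 70% of its speed; a pose out of reach is approached as far as the arm can. A call with a number of a shift or a turn outside -1 to 1 is refused whole. A call with a gripper value outside its range is refused whole. The fingers move at their own pace and stop on an object; the grip force is fixed at half the most. Time passes only in rows, so rows that do not move let the fingers close. It gives the time, the measured TCP pose, the force and the opening at its end, in the units of the state.
- monitor.sense(): the state, without advancing time (a new reading comes with each control period).
- snapshot(name): name is "scene" or "top" or "wrist"; returns (picture, depth): 384x512x3 uint8, red, green, blue; 384x512 float32, m along the optical axis (not along the pixel's ray), 0 where there is no reading.
- camera_info(name): a dict with "fx", "fy", "cx", "cy" (pixels), "k1" (the pictures are not rectified: a ray, as slopes to the right and down, at radius r is drawn at 1 + k1 r^2 times it, then the intrinsics apply), "camera_from_world" (4x4, takes a point from world to camera coordinates); the wrist camera has in their place "hand_eye" (4x4, takes a point from camera to tool coordinates, whose origin is the TCP and whose axes are the flange's). Camera axes: x right, y down, z forward; pixel columns grow to the right and rows downward; lengths in m; the calibration is good to about 2 mm. A picture is of the moment at which its call begins: read the wrist's pose just before it. camera_info takes no time and is no camera call.
- close_job(): hands the job in, once; it reports no verdict.
The state is a dict: "time_s": time; "joint_pos": joint angles; "qd": joint speeds; "joint_torque": joint torques, N m; "ee_pos": TCP position; "tcp_rot": TCP orientation; "wrist_force": force on the tool from outside, world axes, zero at the start; "torque": the same for the moment, N m; "width": finger opening in m.
Only numpy, scipy, OpenCV 4.12 (cv2) and the standard library are available. Lean on these libraries where they do the work, as an engineer would, in place of code of your own. Each camera call takes 0.05 s, during which the arm holds its last target. There are 200 camera calls.

## Working session

There is one attempt and no reset: what is moved stays moved. The work goes in short steps, Python scripts to look and compute and a shell command to move; the robot and the scene stay as the last step left them, time stands still between calls to the robot, and variables do not carry over. Pictures are saved under pics/ and viewed, about 8 in all and at most 12, crops included, and the job is handed in when it is done.

```bash
mkdir -p pics; cat > h.py <<'E'
import numpy as np, cv2
from station import monitor, snapshot, camera_info
def grab(name,fn):
    s=monitor.sense(); p,d=snapshot(name); cv2.imwrite('pics/'+fn+'.png',p[:,:,::-1]); np.savez('pics/'+fn+'.npz',p=p,d=d,pos=s['ee_pos'],rot=s['tcp_rot']); return p,d,s
def pts(name,uv,depth=None,z=None,s=None):
    """pixels -> world by depth or by plane z"""
    c=camera_info(name); uv=np.asarray(uv,float).reshape(-1,2)
    q=np.c_[(uv[:,0]-c['cx'])/c['fx'],(uv[:,1]-c['cy'])/c['fy']]; r=q.copy()
    for _ in range(8): r=q/(1+c['k1']*(r**2).sum(1,keepdims=True))
    ray=np.c_[r,np.ones(len(r))]
    if name=='wrist':
        T=np.eye(4); T[:3,:3]=cv2.Rodrigues(np.array(s['tcp_rot'],float))[0]; T[:3,3]=s['ee_pos']; W=T@np.array(c['hand_eye'])
    else: W=np.linalg.inv(np.array(c['camera_from_world']))
    dr=ray@W[:3,:3].T; o=W[:3,3]
    t=np.asarray(depth)[:,None] if depth is not None else ((z-o[2])/dr[:,2])[:,None]
    return o+dr*t
E
python3 - <<'E'
from h import *
s=monitor.sense();print(s)
p,d,_=grab('top','top0');q,e,_=grab('scene','scene0')
print({k:v for k,v in camera_info('top').items()})
E
```

```text
{'time_s': 0.0, 'joint_pos': array([ 1.13767459e+00,  1.81518260e-01,  1.60801754e+00, -2.03212948e-05,
        1.35376328e+00, -2.06318812e-01]), 'qd': array([ 0.00158367,  0.00070317, -0.00022266, -0.00148274, -0.00210121,
       -0.00067853]), 'joint_torque': array([ 8.81270762e-05, -4.33875132e+01, -3.41843247e+01,  7.02772359e-02,
        3.84683639e-02, -1.26037139e-04]), 'ee_pos': array([0.12906761, 0.55978028, 0.23781832]), 'tcp_rot': array([-3.55432586e-01, -3.12089960e+00,  2.55399522e-03]), 'wrist_force': array([ 0.30305496,  0.27132985, -0.82923964]), 'torque': array([ 0.03077496, -0.03015592,  0.03369026]), 'width': 0.08794831136393579}
{'fx': 399.853187927863, 'fy': 399.853187927863, 'cx': 250.27924949428865, 'cy': 185.06854109655447, 'k1': -0.06926132271558968, 'camera_from_world': array([[ 0.00328628, -0.99957976,  0.02880115, -0.02269178],
       [-0.99869086, -0.00475086, -0.0509313 ,  0.49867814],
       [ 0.05104672, -0.02859607, -0.99828678,  1.3340237 ],
       [ 0.        ,  0.        ,  0.        ,  1.        ]])}
```

View pics/top0.png

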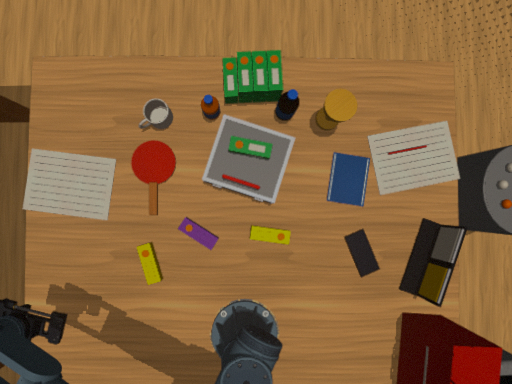

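View pics/scene0.png

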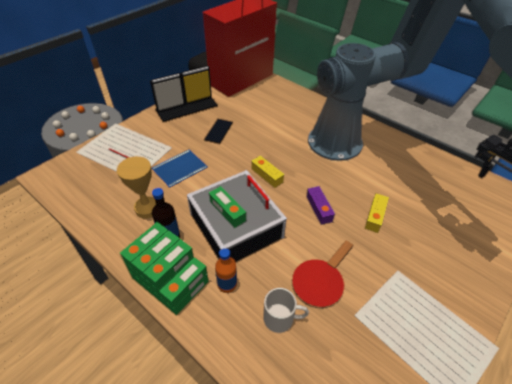

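Candidates (top view): the green carton on the lid is at (250,147). The others are the stacked green cartons at (252,77), the yellow ones at (270,235) and (149,263), and the purple one at (198,232). By the description I choose (250,147). The blue mat is at (348,179), the red handle at (241,182), and the bat at (153,165).

```bash
cat > m.py <<'E'
from h import *
f=np.load('pics/top0.npz'); p,d=f['p'],f['d']
hsv=cv2.cvtColor(p,cv2.COLOR_RGB2HSV)
def blob(lo,hi,box,z,nm):
    m=cv2.inRange(hsv,lo,hi); k=np.zeros_like(m); u0,v0,u1,v1=box; k[v0:v1,u0:u1]=m[v0:v1,u0:u1]
    c=max(cv2.findContours(k,cv2.RETR_EXTERNAL,cv2.CHAIN_APPROX_NONE)[0],key=cv2.contourArea).reshape(-1,2)
    W=pts('top',c,z=z)[:,:2].astype(np.float32); r=cv2.minAreaRect(W); b=cv2.boxPoints(r)
    i=0 if np.linalg.norm(b[1]-b[0])>np.linalg.norm(b[2]-b[1]) else 1
    e=b[i+1]-b[i]; a=np.degrees(np.arctan2(e[1],e[0]))
    v,u=np.nonzero(k); dd=d[v,u]; ok=dd>0; Z=np.median(pts('top',np.c_[u,v][ok],depth=dd[ok])[:,2])
    print(nm,'c',np.round(r[0],4),'size',np.round(r[1],4),'long dir deg',round(float(a)%180,1),'z',round(float(Z),3))
blob((50,120,50),(80,255,255),(222,130,280,165),.1455,'carton')
blob((0,150,80),(8,255,255),(215,170,265,195),.1405,'handle')
blob((100,100,50),(125,255,255),(320,145,375,215),.003,'mat')
cv2.imwrite('pics/c.png',cv2.resize(p[110:210,195:300,::-1],None,fx=5,fy=5,interpolation=cv2.INTER_CUBIC))
E
python3 m.py
```

```text
carton c [ 0.6083 -0.0154] size [0.1277 0.0471] long dir deg 79.4 z 0.145
handle c [0.5035 0.0132] size [0.1186 0.0108] long dir deg 72.6 z 0.145
mat c [ 0.5219 -0.3617] size [0.1172 0.1655] long dir deg 171.5 z 0.003
```

View pics/c.png

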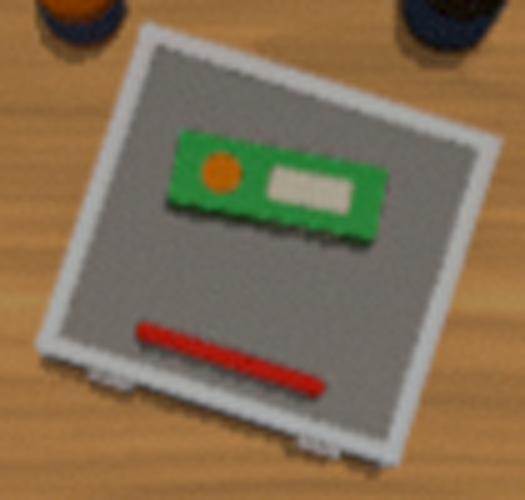

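The crop shows the green carton with its white label and orange dot behind the red bar, so the choice holds. Next I raise the tool, travel towards it and turn the jaws by about -88°.

```bash
python3 -m inch '[[-1,0,0,0.3,0],[-1,0,0,0.3,0],[-1,0.16,-0.19,0,-0.02],[-1,0.16,-0.19,0,-0.02],[-1,0.16,-0.19,0,-0.02],[-1,0.16,-0.19,0,-0.02],[-1,0.16,-0.19,0,-0.02],[-1,0.16,-0.19,0,-0.02],[-1,0.16,-0.19,0,-0.02],[-1,0.16,-0.19,0,-0.02]]'
python3 - <<'E'
from h import *
f=np.load('pics/top0.npz');d=f['d']
for n,u,v in [('juice',210,101),('cola',291,97),('trophy',340,105),('mug',157,104),('stack',240,100)]:
    print(n,pts('top',[[u,v]],depth=[d[v,u]]).round(3))
E
```

```text
time_s: 0.93
ee_pos: [0.2833, 0.3766, 0.3104]
tcp_rot: [-1.125, -2.933, 0.001]
wrist_force: [0.2, 0.4, 0.6]
width: 0.0883
juice [[0.744 0.106 0.168]]
cola [[ 0.745 -0.132  0.221]]
trophy [[ 0.729 -0.281  0.2  ]]
mug [[0.768 0.293 0.037]]
stack [[0.783 0.015 0.038]]
```

```bash
python3 -m inch '[[-1,0.16,-0.19,0,-0.02],[-1,0.16,-0.19,0,-0.02],[-1,0.16,-0.19,0,-0.02],[-1,0.16,-0.19,0,-0.02],[-1,0.16,-0.19,0,-0.02],[-1,0.16,-0.19,0,-0.02],[-1,0.16,-0.19,0,-0.02],[-1,0.16,-0.19,0,-0.02],[-1,0.16,-0.19,0,-0.02],[-1,0.16,-0.19,0,-0.02]]' >/dev/null; python3 -m inch '[[-1,0.16,-0.19,0,-0.02],[-1,0.16,-0.19,0,-0.02],[-1,0.16,-0.19,0,-0.02],[-1,0.16,-0.19,0,-0.02],[-1,0.16,-0.19,0,-0.02],[-1,0.16,-0.19,0,-0.02],[-1,0.15,-0.19,0,-0.007],[-1,0,0,0,0],[-1,0,0,0,0]]'
cat > w.py <<'E'
from h import *
import sys
p,d,s=grab('wrist',sys.argv[1])
hsv=cv2.cvtColor(p,cv2.COLOR_RGB2HSV)
R=cv2.Rodrigues(np.array(s['tcp_rot'],float))[0]; print('tcp',s['ee_pos'].round(4),'jaw deg',np.degrees(np.arctan2(R[1,1],R[0,1])).round(1),'j',s['joint_pos'].round(2))
def blob(lo,hi,z,nm):
    m=cv2.morphologyEx(cv2.inRange(hsv,lo,hi),cv2.MORPH_OPEN,np.ones((3,3)))
    for c in sorted(cv2.findContours(m,cv2.RETR_EXTERNAL,cv2.CHAIN_APPROX_NONE)[0],key=cv2.contourArea)[::-1][:2]:
        if cv2.contourArea(c)<200: continue
        c=c.reshape(-1,2); W=pts('wrist',c,z=z,s=s)[:,:2].astype(np.float32); r=cv2.minAreaRect(W); b=cv2.boxPoints(r)
        i=0 if np.linalg.norm(b[1]-b[0])>np.linalg.norm(b[2]-b[1]) else 1
        e=b[i+1]-b[i]; k=np.zeros_like(m); cv2.drawContours(k,[c],-1,255,-1); k&=m
        v,u=np.nonzero(k); dd=d[v,u]; ok=dd>0; Z=np.median(pts('wrist',np.c_[u,v][ok],depth=dd[ok],s=s)[:,2])
        print(nm,'px',c.mean(0).round(),'c',np.round(r[0],4),'size',np.round(r[1],4),'dir',round(float(np.degrees(np.arctan2(e[1],e[0])))%180,1),'z',Z.round(3))
blob((50,120,50),(80,255,255),.1455,'green')
blob((0,150,80),(8,255,255),.1405,'red')
blob((100,100,50),(125,255,255),.003,'blue')
E
python3 w.py w1
```

```text
time_s: 2.52
ee_pos: [0.6081, -0.0108, 0.3095]
tcp_rot: [-2.419, -2.002, 0.002]
wrist_force: [-0.8, 1.2, -0.2]
width: 0.088
tcp [ 0.6081 -0.0108  0.3095] jaw deg -10.8 j [-0.21  0.21  1.43  0.    1.5  -0.02]
green px [451. 128.] c [ 0.7996 -0.0194] size [0.1248 0.1789] dir 93.2 z 0.118
green px [256. 171.] c [ 0.6113 -0.0128] size [0.1287 0.044 ] dir 79.3 z 0.147
red px [149. 161.] c [0.5084 0.0135] size [0.1233 0.0203] dir 72.0 z 0.147
blue px [241. 342.] c [ 0.5255 -0.3387] size [0.0734 0.1676] dir 171.7 z 0.005
blue px [373. 212.] c [ 0.7722 -0.1348] size [0.0661 0.0474] dir 12.6 z 0.074
```

View pics/w1.png

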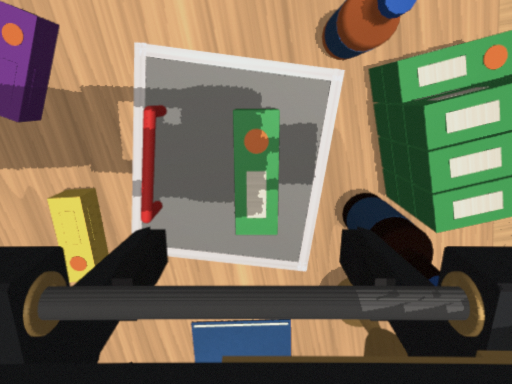

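Wrist view: the carton is at (256,171), centred between the jaws, and the handle is on the left at (149,161). Both views agree to about 3 mm, so I descend and grip.

```bash
python3 -m inch '[[-1,0.015,-0.025,-0.25,0],[-1,0,0,-0.25,0],[-1,0,0,-0.25,0],[-1,0,0,-0.25,0],[-1,0,0,-0.2,0],[-1,0,0,-0.2,0],[-1,0,0,-0.15,0],[-1,0,0,-0.1,0],[-1,0,0,0,0],[-1,0,0,0,0]]'; python3 -m inch '[[1,0,0,0,0],[1,0,0,0,0],[1,0,0,0,0],[1,0,0,0,0],[1,0,0,0,0],[1,0,0,0,0],[1,0,0,0,0],[1,0,0,0,0],[1,0,0,0,0],[1,0,0,0,0]]'
```

```text
time_s: 3.4
ee_pos: [0.6095, -0.0119, 0.1129]
tcp_rot: [-2.417, -2.007, 0.0]
wrist_force: [1.3, -1.2, 1.3]
width: 0.0878
time_s: 4.23
ee_pos: [0.61, -0.0128, 0.1129]
tcp_rot: [2.418, 2.005, 0.0]
wrist_force: [-0.0, 0.1, 1.5]
width: 0.0449
```

```bash
python3 -m inch '[[1,0,0,0.05,0],[1,0,0,0.1,0],[1,0,0,0.2,0],[1,0,0,0.25,0],[1,0,0,0.25,0],[1,0,0,0.25,0],[1,0,0,0.2,0],[1,0,0,0.1,0],[1,-0.04,-0.15,0,0],[1,-0.05,-0.2,0,0.01]]'; python3 -m inch '[[1,-0.05,-0.25,0,0],[1,-0.07,-0.25,0,0],[1,-0.07,-0.25,0,0],[1,-0.07,-0.25,0,0],[1,-0.07,-0.25,0,0],[1,-0.07,-0.25,0,0],[1,-0.07,-0.25,0,0],[1,-0.07,-0.25,0,0],[1,-0.07,-0.25,0,0],[1,-0.05,-0.2,0,0]]'; python3 -m inch '[[1,-0.04,-0.1,0,0],[1,0,0,0,0],[1,0,0,0,0]]'; python3 w.py w2
```

```text
time_s: 5.07
ee_pos: [0.5995, -0.0536, 0.2823]
tcp_rot: [2.382, 2.046, 0.003]
wrist_force: [0.1, -0.4, -1.6]
width: 0.0448
time_s: 5.9
ee_pos: [0.5186, -0.3506, 0.2803]
tcp_rot: [-2.387, -2.042, 0.001]
wrist_force: [0.2, 0.1, -0.4]
width: 0.0449
time_s: 6.15
ee_pos: [0.5149, -0.3603, 0.2803]
tcp_rot: [-2.386, -2.041, -0.001]
wrist_force: [-0.7, -0.2, -1.3]
width: 0.0445
tcp [ 0.5149 -0.3603  0.2803] jaw deg -8.9 j [-0.8   0.27  1.42  0.    1.46 -0.64]
green px [253. 202.] c [ 0.5116 -0.3861] size [0.168  0.1113] dir 81.1 z 0.314
green px [291. 337.] c [ 0.5289 -0.5382] size [0.0439 0.0279] dir 82.2 z 0.314
blue px [278. 127.] c [ 0.5233 -0.3553] size [0.111  0.1677] dir 171.5 z 0.005
```

View pics/w2.png

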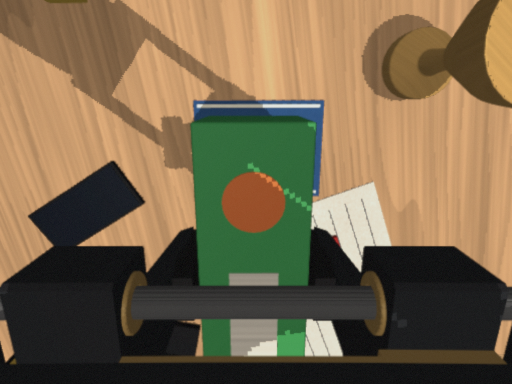

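The carton is held level at (253,202), with the mat's edges showing behind it. I lower it onto the mat.

```bash
python3 -m inch '[[1,0.03,0,-0.15,0],[1,0.03,0,-0.25,0],[1,0,0,-0.3,0],[1,0,0,-0.3,0],[1,0,0,-0.3,0],[1,0,0,-0.25,0],[1,0,0,-0.25,0],[1,0,0,-0.15,0],[1,0,0,-0.1,0],[1,0,0,-0.05,0]]'; python3 -m inch '[[1,0,0,-0.03,0],[1,0,0,-0.03,0],[1,0,0,-0.02,0],[1,0,0,-0.01,0],[1,0,0,0,0],[1,0,0,0,0],[1,0,0,0,0]]'
```

```text
time_s: 7.03
ee_pos: [0.5222, -0.3584, 0.0269]
tcp_rot: [-2.382, -2.044, -0.0]
wrist_force: [-0.5, 0.1, -0.6]
width: 0.0448
time_s: 7.62
ee_pos: [0.5225, -0.3611, 0.0185]
tcp_rot: [2.386, 2.043, 0.0]
wrist_force: [-0.4, -0.5, -1.2]
width: 0.0448
```

```bash
python3 -m inch '[[1,0,0,-0.015,0],[1,0,0,-0.01,0],[1,0,0,0,0],[1,0,0,0,0]]'; python3 -m inch '[[1,0,0,-0.01,0],[1,0,0,0,0],[1,0,0,0,0]]'
```

```text
time_s: 7.95
ee_pos: [0.5225, -0.361, 0.0154]
tcp_rot: [2.386, 2.043, -0.0]
wrist_force: [-0.9, 1.0, 4.2]
width: 0.0448
time_s: 8.2
ee_pos: [0.5224, -0.361, 0.0154]
tcp_rot: [2.386, 2.043, -0.0]
wrist_force: [-4.8, 4.6, 12.3]
width: 0.0445
```

Contact at 12 N. I relieve the push, open, and retreat straight up.

```bash
python3 -m inch '[[1,0,0,0.01,0],[1,0,0,0,0],[-1,0,0,0,0],[-1,0,0,0,0],[-1,0,0,0,0],[-1,0,0,0,0],[-1,0,0,0,0],[-1,0,0,0,0],[-1,0,0,0,0],[-1,0,0,0,0]]'; python3 -m inch '[[-1,0,0,0.05,0],[-1,0,0,0.15,0],[-1,0,0,0.3,0],[-1,0,0,0.3,0],[-1,0,0,0.3,0],[-1,0,0,0.3,0],[-1,0,0,0.3,0],[-1,0,0,0.3,0],[-1,0,0,0.2,0],[-1,0,0,0,0]]'; python3 w.py w3
```

```text
time_s: 9.03
ee_pos: [0.5223, -0.3607, 0.0149]
tcp_rot: [-2.386, -2.043, 0.0]
wrist_force: [0.6, 0.1, -0.8]
width: 0.0879
time_s: 9.87
ee_pos: [0.5244, -0.3627, 0.2872]
tcp_rot: [2.377, 2.036, 0.001]
wrist_force: [0.3, -0.2, 1.0]
width: 0.0882
tcp [ 0.5244 -0.3627  0.2872] jaw deg -8.8 j [-0.79  0.28  1.39  0.    1.46 -0.64]
green px [250. 154.] c [ 0.5265 -0.3437] size [0.0954 0.0337] dir 81.1 z 0.05
blue px [209. 145.] c [ 0.4692 -0.347 ] size [0.1109 0.0593] dir 81.2 z 0.005
blue px [289. 145.] c [ 0.5779 -0.3635] size [0.1098 0.0571] dir 81.1 z 0.005
```

View pics/w3.png

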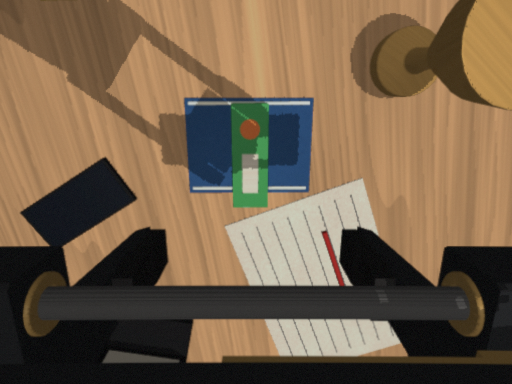

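The carton lies flat at (250,154), centred between the mat's white lines and let go. Next I go over the handle with the jaws across the bar (-17.4°).

```bash
python3 -m inch '[[-1,0,0.13,0,-0.01],[-1,0,0.2,0,-0.01],[-1,-0.02,0.25,0,-0.01],[-1,-0.02,0.25,0,-0.01],[-1,-0.02,0.25,0,-0.008],[-1,-0.02,0.25,0,0],[-1,-0.02,0.25,0,0],[-1,-0.02,0.25,0,0],[-1,-0.02,0.25,0,0],[-1,-0.02,0.25,0,0]]' >/dev/null; python3 -m inch '[[-1,-0.02,0.25,0,0],[-1,0,0.25,0,0],[-1,0,0.2,0,0],[-1,0,0.1,0,0],[-1,0,0,0,0],[-1,0,0,0,0]]'; python3 w.py w4
```

```text
time_s: 11.25
ee_pos: [0.5003, 0.0148, 0.2781]
tcp_rot: [-2.532, -1.859, 0.002]
wrist_force: [0.7, -0.0, 0.8]
width: 0.0882
tcp [0.5003 0.0148 0.2781] jaw deg -17.4 j [-0.21 -0.02  1.74 -0.    1.42  0.1 ]
green px [493. 104.] c [0.7101 0.0073] size [0.1371 0.0381] dir 85.9 z 0.041
green px [335. 346.] c [ 0.531  -0.1855] size [0.0258 0.0367] dir 163.0 z 0.03
red px [256. 175.] c [0.5045 0.0142] size [0.1225 0.0108] dir 72.4 z 0.147
blue px [368. 343.] c [ 0.5822 -0.3359] size [0.0493 0.0561] dir 171.6 z 0.005
blue px [299. 348.] c [ 0.4767 -0.3085] size [0.0313 0.0641] dir 162.9 z 0.005
```

View pics/w4.png

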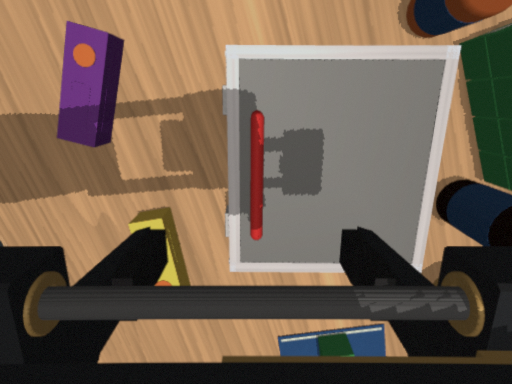

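The bar is at (256,175), running straight across the jaws at (0.5045, 0.0142). I descend and pinch it.

```bash
python3 -m inch '[[-1,0.035,0,-0.15,0],[-1,0,0,-0.25,0],[-1,0,0,-0.25,0],[-1,0,0,-0.25,0],[-1,0,0,-0.2,0],[-1,0,0,-0.13,0],[-1,0,0,-0.05,0],[-1,0,0,0,0],[-1,0,0,0,0]]'; python3 -m inch '[[1,0,0,0,0],[1,0,0,0,0],[1,0,0,0,0],[1,0,0,0,0],[1,0,0,0,0],[1,0,0,0,0],[1,0,0,0,0],[1,0,0,0,0],[1,0,0,0,0],[1,0,0,0,0]]'; python3 -c "
import numpy as np
D=np.radians
c=np.array([np.cos(D(-17.5)),np.sin(D(-17.5))])
P=[np.r_[c*(-.19*np.cos(t)+.05*np.sin(t)),.19*np.sin(t)+.05*np.cos(t)] for t in D(np.r_[0:51:2.5])]
print(np.round(np.diff(P,axis=0)/.12,3).tolist())"
```

```text
time_s: 12.05
ee_pos: [0.5053, 0.0139, 0.1258]
tcp_rot: [2.534, 1.856, 0.0]
wrist_force: [0.2, 0.0, -0.1]
width: 0.088
time_s: 12.88
ee_pos: [0.5048, 0.0149, 0.1252]
tcp_rot: [-2.533, -1.858, 0.0]
wrist_force: [-0.4, 1.0, 0.2]
width: 0.0236
[[0.019, -0.006, 0.069], [0.022, -0.007, 0.068], [0.024, -0.008, 0.067], [0.027, -0.009, 0.066], [0.03, -0.009, 0.064], [0.033, -0.01, 0.063], [0.035, -0.011, 0.061], [0.038, -0.012, 0.06], [0.04, -0.013, 0.058], [0.042, -0.013, 0.056], [0.045, -0.014, 0.054], [0.047, -0.015, 0.052], [0.049, -0.015, 0.05], [0.051, -0.016, 0.047], [0.053, -0.017, 0.045], [0.055, -0.017, 0.042], [0.056, -0.018, 0.04], [0.058, -0.018, 0.037], [0.06, -0.019, 0.035], [0.061, -0.019, 0.032]]
```

```bash
python3 -m inch '[[1,0,0,0,0],[1,0,0,0,0],[1,0,0,0,0],[1,0,0,0,0],[1,0,0,0,0],[1,0,0,0,0]]'
```

```text
time_s: 13.38
ee_pos: [0.5034, 0.0154, 0.1251]
tcp_rot: [-2.531, -1.856, 0.004]
wrist_force: [-5.7, 0.5, 5.5]
width: 0.0112
```

```bash
python3 -m inch '[[1,0.019,-0.006,0.069,0],[1,0.022,-0.007,0.068,0],[1,0.024,-0.008,0.067,0],[1,0.027,-0.009,0.066,0],[1,0,0,0,0],[1,0,0,0,0]]'; python3 -m inch '[[1,0.03,-0.009,0.064,0],[1,0.033,-0.01,0.063,0],[1,0.035,-0.011,0.061,0],[1,0.038,-0.012,0.06,0],[1,0.04,-0.013,0.058,0],[1,0.042,-0.013,0.056,0],[1,0,0,0,0],[1,0,0,0,0]]'
```

```text
time_s: 13.88
ee_pos: [0.5144, 0.0118, 0.1581]
tcp_rot: [-2.53, -1.856, 0.004]
wrist_force: [-8.8, 2.2, 0.9]
width: 0.0108
time_s: 14.55
ee_pos: [0.5402, 0.0036, 0.2025]
tcp_rot: [-2.53, -1.856, 0.006]
wrist_force: [-13.9, 2.6, 8.9]
width: 0.0109
```

```bash
python3 -m inch '[[1,0.043,-0.014,0.054,0],[1,0.045,-0.015,0.052,0],[1,0.047,-0.015,0.05,0],[1,0.049,-0.016,0.047,0],[1,0.051,-0.017,0.045,0],[1,0.053,-0.017,0.042,0],[1,0,0,0,0],[1,0,0,0,0]]'; python3 -m inch '[[1,0.054,-0.018,0.04,0],[1,0.056,-0.018,0.037,0],[1,0.058,-0.019,0.035,0],[1,0.059,-0.019,0.032,0],[1,0,0,0,0],[1,0,0,0,0],[1,0,0,0,0],[1,0,0,0,0],[1,0,0,0,0],[1,0,0,0,0]]'
python3 w.py w5; python3 - <<'E'
from h import *
p,d,s=grab('top','top5'); q,e,_=grab('scene','scene5')
h=cv2.cvtColor(p,cv2.COLOR_RGB2HSV)
# lid angle from gripped bar: pinch point 15.5 mm above tcp (as at pinching)
c=np.array([np.cos(np.radians(-17.5)),np.sin(np.radians(-17.5))])
H=np.array([.5040,.0145])+.19*c
v=s['ee_pos']; a=(v[:2]-H)@c; z=v[2]+.0154-.0905
print('tcp',v.round(4),'f',s['wrist_force'].round(1),'w',s['width'],'radius',np.hypot(a,z).round(4),'(want .1965) angle',np.degrees(np.arctan2(z,-a)-np.arctan2(.05,.19)).round(1))
E
```

```text
time_s: 15.22
ee_pos: [0.5765, -0.0081, 0.2392]
tcp_rot: [2.533, 1.858, -0.001]
wrist_force: [-11.5, 2.3, 12.0]
width: 0.0107
time_s: 16.05
ee_pos: [0.6042, -0.0172, 0.2559]
tcp_rot: [2.532, 1.857, 0.002]
wrist_force: [-6.1, 0.8, 7.7]
width: 0.0109
tcp [ 0.6042 -0.0172  0.2559] jaw deg -17.5 j [-0.22  0.23  1.51 -0.    1.4   0.08]
green px [464.  99.] c [ 0.7795 -0.0209] size [0.096 0.177] dir 93.1 z 0.096
red px [242. 192.] c [ 0.5769 -0.0322] size [0.1503 0.0691] dir 72.6 z 0.274
red px [243. 337.] c [ 0.5455 -0.1634] size [0.043  0.0484] dir 162.4 z 0.273
blue px [398. 214.] c [ 0.7657 -0.1491] size [0.0787 0.0721] dir 34.6 z 0.076
blue px [340.  16.] c [0.7473 0.106 ] size [0.0243 0.0558] dir 133.0 z 0.057
tcp [ 0.6042 -0.0172  0.2559] f [-6.1  1.6  8.2] w 0.010532132450245823 radius 0.1997 (want .1965) angle 50.1
```

View pics/scene5.png

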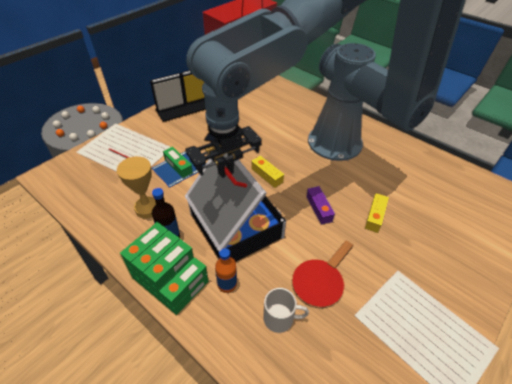

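View pics/top5.png

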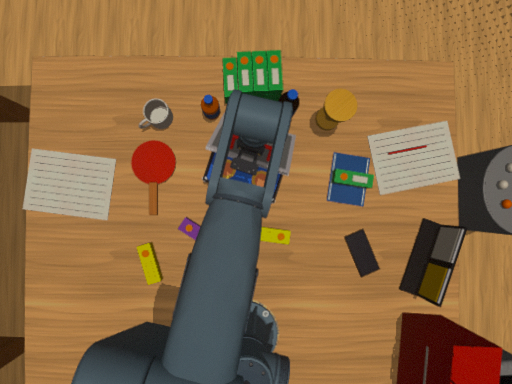

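The lid is open with the bar pinched, the carton is on the mat at top-view (354,179), and the bat, mug and bottles look unmoved. One numeric check follows: carton against mat, and the lid angle from depth.

```bash
sed -e "s/top0/top5/" -e "/'handle'/d" -e "s/(222,130,280,165),.1455/(325,160,380,195),.048/" -e '/imwrite/d' m.py > m5.py; python3 m5.py; python3 - <<'E'
from h import *
f=np.load('pics/scene5.npz');p,d=f['p'],f['d']
v,u=np.mgrid[185:225:2,200:240:2]; v=v.ravel();u=u.ravel()
g=(np.ptp(p[v,u].astype(int),axis=1)<20)&(d[v,u]>0); W=pts('scene',np.c_[u,v][g],depth=d[v,u][g])
for _ in range(4):
    m=np.median(W,0) if _==0 else W.mean(0); n=np.linalg.svd(W-m)[2][2]; r=abs((W-m)@n); W=W[r<=max(.004,np.median(r)*2)]
print(len(W),'normal',n.round(3),'lid tilt deg',np.degrees(np.arccos(abs(n[2]))).round(1),'rms',r.std())
s=monitor.sense();print(s['time_s'],s['ee_pos'].round(4),s['wrist_force'].round(1),s['qd'].round(3))
E
```

```text
carton c [ 0.5221 -0.3598] size [0.135  0.0467] long dir deg 81.0 z 0.048
mat c [ 0.4708 -0.3495] size [0.1081 0.061 ] long dir deg 80.9 z 0.003
392 normal [ 0.726 -0.236  0.646] lid tilt deg 49.8 rms 0.0007394916404814859
16.2 [ 0.6042 -0.0172  0.2559] [-5.7  2.1  7.6] [-0.     0.001  0.     0.    -0.    -0.002]
```

The carton is within 2 mm of the mat's centre, and the lid is at 49.8° by depth and 50.1° by kinematics, at rest. I hand in the job.

```bash
python3 -c "
from station import close_job
print(close_job())"
```

```text
the job is handed in; nothing more can be done
None
```

The green carton is lying flat on the blue mat, let go, and I handed the job in at about 16.2 s (limit 54 s) with the gripper still pinching the red handle and the lid held open. The system reports no verdict.

- **Carton:** its centre is at (0.522, -0.360), within 2 mm of the mat centre I measured at the start. Its top is at z = 0.048, so it lies on a long face.
- **Lid:** it is at 49.8° by a plane fit to the depth image and 50.1° from the arm position. The arm was at rest, the fingers closed on the bar at 10.5 mm, and the wrist force was about 10 N.
- **Other objects:** the bat, mug, bottles and trophy look unmoved in the final pictures. I checked these by eye only.

Two checks disagreed slightly:
- **Handle radius:** the distance from the hinge came out at 199.7 mm instead of 196.5 mm.
- **Final mat measurement:** the carton splits the mat's outline in that picture, so it gave only half of the mat. I used the mat centre from the first picture instead.

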